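# Lock the cap coupler onto the blossom-water drum

## Task

Pick up the loose cap coupler, lower it gently (do not drop it) straight down over the brass adapter on top of the steel drum until it sits on the rubber gasket, with both cam arms still open. Then swing its two cam arms down together, not one after the other, without forcing anything, until both lie fully home against the coupler's sides and the coupler is drawn down tight, and let go. Do not disturb the jar, the dropper bottle or the colander.

Things in the scene. Friction and masses are not known exactly. Their poses are not given: they have to be found in the camera images.
- tank: Fixed steel drum, 130 mm diameter, top 86 mm above the table, a 44 mm wide collar to 92 mm, then a 24 mm wide neck that carries the brass adapter. Origin under its centre on the table, straight below the adapter, z up. The tap on its side is only looks. The threaded neck is set by hand, so the adapter stands 0 to 20 mm above its lowest setting: feel for it.
- adapter (a point): On the axis of the upright brass adapter, 115 mm above the table: the adapter's zero AT ITS LOWEST SETTING; its true zero is hidden, 0 to 20 mm above this point. From its true zero up: 31.6 mm diameter from -6 to 11 mm, groove 20 mm diameter to 22.5 mm, lip 31.6 mm to 26 mm, chamfered to 26.6 mm at 29 mm; gasket on top to 36 mm. It stays put under fair loads.
- gasket (a joint): How far the black rubber gasket disc (24 mm diameter) on top of the adapter is pressed down, m: 0 free, stop at 0.005, 3 N per mm. About 0.001 under the resting coupler, nearly 0.004 when locked. The adapter and gasket must not take more than 40 N from the coupler.
- coupler: Loose steel cap coupler, about 0.32 kg (hidden, within 30%), mouth down on the table. Round cup, 40 mm outer diameter (the 43 mm bead low down is only looks), 36 mm high with a 4 mm top; bore about 33.6 mm, 32 mm deep. Origin: centre of the mouth, z up. Cam arms stick out along its +y (red) and -y (blue); its sides at +x and -x are bare and can be gripped.
- cap_top (a point): Centre of the coupler's top, 36 mm above its mouth. Above the adapter's true zero the mouth is at about 29 mm on first touching the adapter, 4 mm when the gasket is felt, 3 mm resting, 0 mm locked. The cams get under the lip only if the coupler is straight and down on the gasket; its turn about the vertical does not matter.
- cam_red (a joint): Red cam arm: 0 = level, straight out along the coupler's +y; negative = raised; grows as it swings down; stops at -0.6 and 1.55 (fully home, hanging down). Starts between -0.35 and 0.05. Stays where left: hinge friction 0.08 Nm (3 N at 27 mm). From about 0.8 on its cam goes under the adapter's lip and draws the coupler down against the gasket.
- cam_blue (a joint): Blue cam arm: the same, along -y, also growing as it swings down, fully home at 1.55. With both home the arms measure 52 mm over their outer faces and their tips hang 14 mm below the mouth. Beyond about 1.1 both tips fit between fingers 85 mm apart, and both can be squeezed home between them; keep the fingers centred, as an off-centre squeeze loads the adapter sideways.
- cam_red_tip (a point): Middle of the end of the red arm, a flat bar 12 mm wide and 5 mm thick that reaches 38 mm from its hinge. The hinge axis runs along the coupler's x, at y = +21 mm, 24 mm above the mouth. The bar's upper face (outer face when down) is 5 mm off the hinge line.
- cam_blue_tip (a point): Middle of the end of the blue arm; the same size, hinge at the coupler's y = -21 mm.
- jar: Loose closed jar of red saffron, 52 mm diameter, 70 mm high; origin at its underside. Leave alone.
- dropper: Loose amber dropper bottle, 40 mm diameter, 95 mm high; origin at its underside. Leave alone.
- colander: Loose steel bowl of purple petals, 152 mm across the rim, 65 mm high; origin at its underside. Leave alone.
Mind the look-alikes: they are no part of the job. Leave any green look-alike of the coupler alone. Leave any pink look-alike of the tank alone.

How it is judged:
By the outcome, as a careful person would: the job done as asked, in the order asked, and still so for the second after the job is handed in, with the robot touching nothing.
It also fails if it takes over 51 s, if anything falls off the work surface, if the arm or the gripper's body presses on something with over 40 N, if the wrist force passes 120 N, or if a joint passes its speed limit or range.

## Robot

A 6-joint arm with a two-finger parallel gripper is mounted at the origin on the work surface. World frame = base frame: x ahead of the robot, y to its left, z up, the work surface at z = 0. Lengths are in m, angles in rad, forces in N, time in s.
With the tool pointing down it reaches from about 0.375 to 0.9 m from the base axis. Payload 3.1 kg.
Tool frame: the origin (TCP) lies at the very end of the fingers, on their centre line; the grasp point (between the pads) lies 19 mm behind it; z points along the fingers, y is the line along which they close (so a half turn about z gives the same grasp; the last joint's range is limited). The gripper opens to 87 mm and grips with 3 to 60 N. Pads are 19 mm wide; open, the fingers measure 117 mm over their backs; the gripper's body (75 mm by 190 mm) begins 51 mm behind the grasp point.
Start: joints at [-1.435, 0.527, 1.433, -0, 1.181, -0.178], TCP at [0.194, -0.594, 0.223] pointing down, gripper open.
Joint ranges: [-3.08, 3.08], [-0.75, 2.2], [0.22, 2.44], [-1.43, 4.57], [0, 2.65], [-2.85, 2.85]. Speed limits (rad/s): [2.79, 2.79, 3.14, 3.14, 3.14, 3.14].

## Interface

Orientations are given as a unit quaternion [x, y, z, w].
In Python, from rig import robot gives the robot as it stands. The module is installed in compiled form; this text tells all that it offers.
- The arm moves only by the tool play_rows, never from a script. Its argument "steps" is one flat list of numbers, 5 for each row, row after row: the opening, from -1 (shut) to 1 (fully open), then the shift along the tool's x, y, z as a fraction of full scale, then the turn about the tool's z as a fraction of full scale. In form: [claw, tx, ty, tz, twist, claw, tx, ty, tz, twist, ...]. A call has exactly 10 rows; each row shifts and turns the commanded pose from where the row before left it, along the tool's axes as they then stand; what a row does not reach is not made up. Full scale, the value 1, is 0.03 m for a shift and 0.1 rad for a turn. A row lasts 1/10 s, in which the tool goes at most 50 mm and 8.59 degrees, less where a joint would pass 70% of its speed; a pose out of reach is approached as far as the arm can. A call with a number of a shift or a turn outside -1 to 1 is refused whole. A call with a gripper value outside its range is refused whole. The fingers move at their own pace and stop on an object; "grip_force" is the grip in N (left out, the last holds). Time passes only in rows, so rows that do not move let the fingers close, or fill a call up. It gives the time, the measured TCP pose, the force, the opening and the grip force at its end, in the units of the state.
- robot.get_obs(): the state, without advancing time (a new reading comes with each control period).
- robot.camera(name): name is "side" or "top" or "wrist"; returns a dict with "image" (480x640x3 uint8, red, green, blue), "mtx" (3x3 intrinsics, pixels), "D" ([k1, k2, p1, p2, k3] as OpenCV has them; the pictures are not rectified), "rvec" (rotation vector, rad) and "tvec" (3), from world to camera coordinates, as OpenCV has them. Camera axes: x right, y down, z forward; pixel columns grow to the right and rows downward; lengths in m; the calibration is good to about 2 mm. A picture is of the moment at which its call begins. There is no depth.
- robot.hand_in(): hands the job in; it is judged then, once.
The state is a dict: "time": time; "q": joint angles; "joint_velocities": joint speeds; "joint_torque": joint torques, N m; "position": TCP position; "tool_rot": TCP orientation; "ft_force": force on the tool from outside, world axes, zero at the start; "moment": the same for the moment, N m; "grip_width": finger opening in m; "grip_force": force on a finger pad.
Only numpy, scipy, OpenCV 4.12 (cv2) and the standard library are available. Lean on these libraries where they do the work, as an engineer would, in place of code of your own. Each camera call takes 0.05 s, during which the arm holds its last target. There are 200 camera calls.

## Working session

There is one attempt and no reset: what is moved stays moved. The work goes in short steps, Python scripts to look and compute and a tool call to move; the robot and the scene stay as the last step left them, time stands still between calls to the robot, and variables do not carry over. Pictures are saved under pics/ and viewed, at most 10 in all, crops included, and the job is handed in when it is done.

Besides the shell and the picture viewer there is one more tool, called after "Call:" as name(argument=value, ...), one argument or row to a line, values as JSON. play_rows: Moves the arm, as the interface text tells. Shift numbers are shares of 0.03 m and turn numbers shares of 0.1 rad, none past 1 either way. Its arguments: {"type":"object","properties":{"steps":{"type":"array"},"grip_force":{"type":"number"}},"required":["steps"]}

```bash
mkdir -p pics; cat > h.py <<'E'
import numpy as np, cv2
from rig import robot
def cam(n,save=None):
    c=robot.camera(n)
    if save: cv2.imwrite('pics/'+save,c['image'][:,:,::-1])
    return c
def ray(c,px):
    R=cv2.Rodrigues(np.array(c['rvec'],float))[0];t=np.array(c['tvec'],float).ravel()
    u=cv2.undistortPoints(np.array([[px]],float),np.array(c['mtx'],float),np.array(c['D'],float)).ravel()
    return -R.T@t, R.T@np.array([u[0],u[1],1])
def atz(c,px,z):
    o,d=ray(c,px); return o+d*(z-o[2])/d[2]
def tri(c1,p1,c2,p2):
    o1,d1=ray(c1,p1);o2,d2=ray(c2,p2)
    s=np.linalg.lstsq(np.c_[d1,-d2],o2-o1,rcond=None)[0]
    a,b=o1+s[0]*d1,o2+s[1]*d2
    return (a+b)/2,np.linalg.norm(a-b)
def proj(c,P):
    return cv2.projectPoints(np.array([P],float),np.array(c['rvec'],float),np.array(c['tvec'],float),np.array(c['mtx'],float),np.array(c['D'],float))[0].ravel()
E
python3 - <<'E'
from h import *
import pickle
cs={n:cam(n,n+'0.png') for n in ('side','top','wrist')}
pickle.dump(cs,open('c0.pkl','wb'))
for n,c in cs.items(): print(n,ray(c,(320,240)))
o=robot.get_obs();print({k:np.round(v,4) for k,v in o.items()})
E
```

```text
side (array([0.38193594, 0.91127026, 0.92064918]), array([ 0.14252699, -0.74850064, -0.64788496]))
top (array([ 0.47961568, -0.04874005,  0.85293834]), array([ 0.16810567, -0.00453789, -0.98581096]))
wrist (array([ 0.27004094, -0.57046679,  0.38410021]), array([-0.2824763 , -0.0833554 , -0.95567978]))
{'time': np.float64(0.15), 'q': array([-1.4345,  0.5283,  1.4336, -0.    ,  1.1814, -0.1785]), 'joint_velocities': array([ 0.0005, -0.0012, -0.0056, -0.0007,  0.0006,  0.0007]), 'joint_torque': array([ 5.00000e-04, -4.40431e+01, -1.76842e+01,  6.33000e-02,
        5.53000e-02, -1.00000e-04]), 'position': array([ 0.1935, -0.5937,  0.2218]), 'tool_rot': array([ 9.876e-01,  1.568e-01,  0.000e+00, -8.000e-04]), 'ft_force': array([ 0.3992,  0.134 , -0.6574]), 'moment': array([0.032 , 0.0136, 0.0058]), 'grip_force': np.float64(0.0), 'grip_width': np.float64(0.0868)}
```

View pics/top0.png

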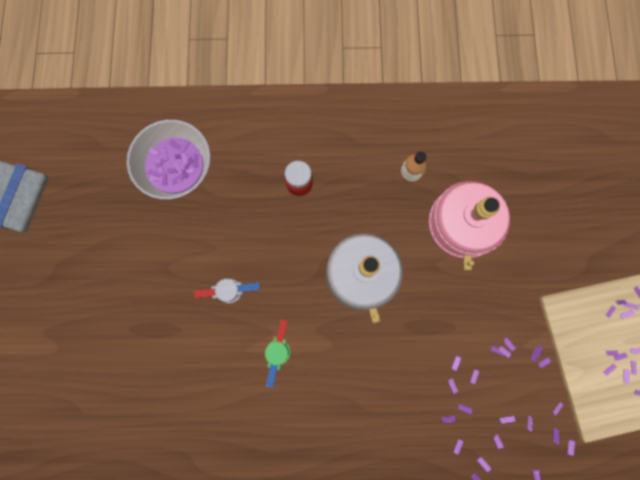

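View pics/side0.png

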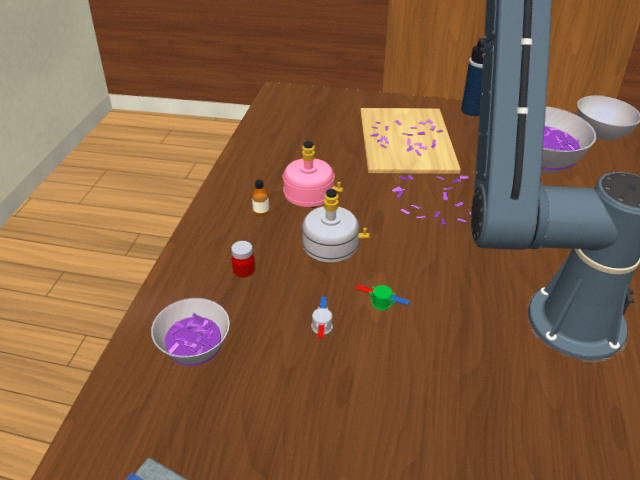

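The top view shows two couplers: a grey one at (228,291) and a green one at (277,353). It also shows two tanks: grey at (364,271) and pink at (470,218). The grey steel pair fits the description. In the side view these are at (322,320) and (331,232). I'll confirm in a crop and measure.

```bash
python3 - <<'E'
from h import *
import pickle
cs=pickle.load(open('c0.pkl','rb'));t,s=cs['top'],cs['side']
a=cv2.resize(t['image'][250:330,180:280],(400,320),interpolation=cv2.INTER_CUBIC)
b=cv2.resize(s['image'][280:360,272:372],(400,320),interpolation=cv2.INTER_CUBIC)
d=cv2.resize(t['image'][225:325,315:415],(280,280),interpolation=cv2.INTER_CUBIC)
e=cv2.resize(s['image'][180:280,280:380],(280,280),interpolation=cv2.INTER_CUBIC)
im=np.zeros((600,800,3),np.uint8);im[:320,:400]=a;im[:320,400:]=b;im[320:,:280]=d;im[320:,400:680]=e
cv2.imwrite('pics/crop1.png',im[:,:,::-1])
def blobs(c,box,lo,hi):
    x0,y0,x1,y1=box;h=cv2.cvtColor(c['image'][y0:y1,x0:x1],cv2.COLOR_RGB2HSV)
    m=cv2.inRange(h,np.array(lo),np.array(hi))
    n,l,st,ce=cv2.connectedComponentsWithStats(m)
    i=1+np.argmax(st[1:,4]);q=np.argwhere(l==i)[:,::-1]
    return ce[i]+[x0,y0],st[i]+[x0,y0,0,0,0],q+[x0,y0]
R={}
for n,c,box in(('top',t,(180,250,280,330)),('side',s,(290,290,360,350))):
    for col,lo,hi in(('red',(0,140,100),(6,255,255)),('blue',(100,120,80),(125,255,255)),('grey',(0,0,150),(179,60,255))):
        r=blobs(c,box,lo,hi);R[n,col]=r;print(n,col,r[0].round(1),r[1])
print('coupler top@.036',atz(t,R['top','grey'][0],.036),atz(s,R['side','grey'][0],.036))
for col in('red','blue'):
    q=R['top',col][2];g=R['top','grey'][0];k=np.argsort(-np.linalg.norm(q-g,axis=1))[:6];tip=q[k].mean(0)
    print(col,'tip px',tip,atz(t,tip,.024),atz(t,tip,.036)); print(' tri centroid',tri(t,R['top',col][0],s,R['side',col][0]))
    qs=R['side',col][2];gs=R['side','grey'][0]
    k=np.argsort(-np.linalg.norm(qs-gs,axis=1))[:6];print(' tritip',tri(t,tip,s,qs[k].mean(0)))
for n,c,box in(('top',t,(345,240,395,295)),('side',s,(315,180,347,215))):
    h=blobs(c,box,(0,0,0),(179,255,60));R[n,'g']=h;print(n,'gasket',h[0],h[1])
print(tri(t,R['top','g'][0],s,R['side','g'][0]))
h=blobs(t,(315,225,415,325),(0,0,120),(179,60,255));print('drum top',h[0],h[1])
q=h[2].astype(np.int32);(cx,cy),ax,an=cv2.fitEllipse(cv2.convexHull(q));print(cx,cy,ax,atz(t,(cx,cy),.086))
for z in (.151,.161,.171):print(z,atz(t,R['top','g'][0],z),atz(s,R['side','g'][0],z))
E
```

```text
top red [203.2 292.9] [194 289  20   9 152]
top blue [248.3 286.9] [239 284  20   7 106]
top grey [226.1 289.7] [212 279  30  24 455]
side red [320.4 331.4] [317 325   7  13  80]
side blue [323.1 301.9] [320 297   7  11  58]
side grey [321.9 317.3] [312 307  21  27 304]
coupler top@.036 [0.52998215 0.11781987 0.036     ] [0.52646527 0.12417477 0.036     ]
red tip px [194.  293.5] [0.52443406 0.17889197 0.024     ] [0.52378525 0.17559669 0.036     ]
 tri centroid (array([0.52372558, 0.15947314, 0.0340015 ]), np.float64(0.002043975335940402))
 tritip (array([0.52240539, 0.17548311, 0.03583407]), np.float64(0.0027864640999836665))
blue tip px [257.66666667 285.16666667] [0.53842235 0.06253228 0.024     ] [0.53757105 0.06092146 0.036     ]
 tri centroid (array([0.53395   , 0.07828837, 0.03225071]), np.float64(0.0019529541235793692))
 tritip (array([0.53661908, 0.06168326, 0.02922072]), np.float64(0.002871049445966258))
top gasket [370.41964286 264.24107143] [365 259  12  12 112]
side gasket [331.06451613 192.85483871] [327 189  10   8  62]
(array([ 0.55757806, -0.12916989,  0.16030593]), np.float64(0.0028205457182936696))
drum top [363.40049689 271.21440994] [ 327  234   75   75 4025]
363.8155212402344 270.8397521972656 (72.91619110107422, 75.74423217773438) [ 0.55636291 -0.12610638  0.086     ]
0.151 [ 0.56005811 -0.13013812  0.151     ] [ 0.55828003 -0.14183205  0.151     ]
0.161 [ 0.55891211 -0.1289785   0.161     ] [ 0.5559888  -0.12814916  0.161     ]
0.171 [ 0.5577661  -0.12781888  0.171     ] [ 0.55369758 -0.11446628  0.171     ]
```

View pics/crop1.png

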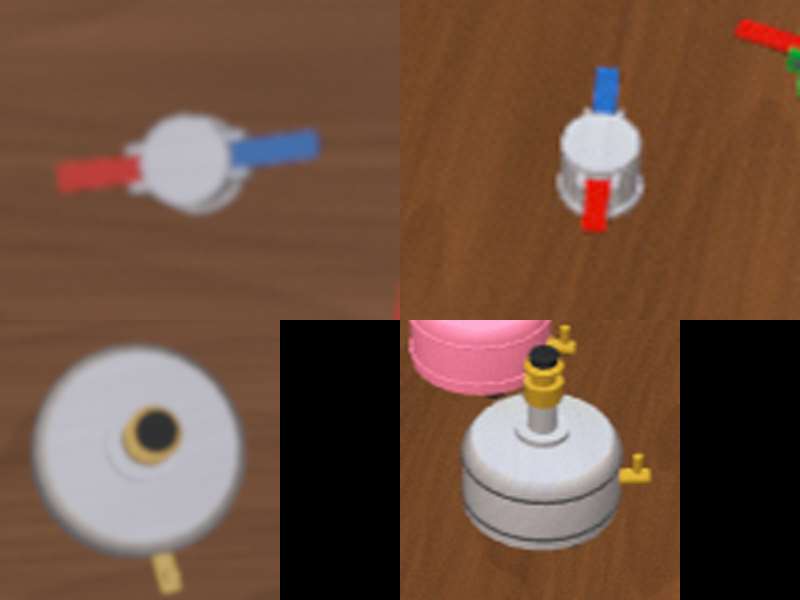

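The crop confirms the grey steel coupler: red arm left, slightly raised; blue arm right. The plain steel drum with the black gasket is the target. The coupler is at about (0.5295, 0.118) with a yaw of about 7°, and the gasket top is at z of about 0.16. I'll turn the tool first, then travel.

Call:
play_rows(
  steps=[1,0,0,0,-1,1,0,0,0,-1,1,0,0,0,-1,1,0,0,0,-1,1,0,0,0,-1,1,0,0,0,-1,1,0,0,0,-1,1,0,0,0,-1,1,0,0,0,-1,1,0,0,0,-1],
  grip_force=25,
)

```text
time: 1.15
position: [0.1935, -0.5939, 0.2222]
tool_rot: [0.79, 0.613, 0.0, -0.0]
ft_force: [-0.1, -0.3, -0.0]
grip_width: 0.0869
grip_force: 0.0
```

Call:
play_rows(
  steps=[1,0,0,0,-1,1,0,0,0,-1,1,0,0,0,-1,1,0,0,0,-0.82,1,0.96,0.61,0,0,1,0.96,0.61,0,0,1,0.96,0.61,0,0,1,0.96,0.61,0,0,1,0.96,0.61,0,0,1,0.96,0.61,0,0],
)

```text
time: 2.15
position: [0.2811, -0.4075, 0.2224]
tool_rot: [0.661, 0.75, 0.0, -0.0]
ft_force: [0.8, -0.3, 0.1]
grip_width: 0.0873
grip_force: 0.0
```

Call:
play_rows(
  steps=[1,0.96,0.61,0,0,1,0.96,0.61,0,0,1,0.96,0.61,0,0,1,0.96,0.61,0,0,1,0.96,0.61,0,0,1,0.96,0.61,0,0,1,0.96,0.61,0,0,1,0.96,0.61,0,0,1,0.96,0.61,0,0,1,0.96,0.61,0,0],
)

```text
time: 3.15
position: [0.4264, -0.099, 0.2225]
tool_rot: [0.661, 0.75, -0.0, -0.0]
ft_force: [1.2, 0.8, 0.4]
grip_width: 0.087
grip_force: 0.0
```

Call:
play_rows(
  steps=[1,0.96,0.61,0,0,1,0.96,0.61,0,0,1,0.96,0.61,0,0,1,0.96,0.61,0,0,1,0.96,0.61,0,0,1,0.96,0.61,0,0,1,0.96,0.61,0,0,1,0,0,0.7,0,1,0,0,0.7,0,1,0,0,0,0],
)

```text
time: 4.15
position: [0.5254, 0.1161, 0.1779]
tool_rot: [0.661, 0.75, -0.002, -0.003]
ft_force: [0.7, -0.1, 0.4]
grip_width: 0.0869
grip_force: 0.0
```

```bash
python3 - <<'E'
from h import *
w=cam('wrist','w1.png');o=robot.get_obs();print(o['position'],o['tool_rot'])
h=cv2.cvtColor(w['image'],cv2.COLOR_RGB2HSV)
for col,lo,hi in(('red',(0,140,100),(6,255,255)),('blue',(100,120,80),(125,255,255))):
    n,l,st,ce=cv2.connectedComponentsWithStats(cv2.inRange(h,np.array(lo),np.array(hi)))
    for i in range(1,n):
        if st[i,4]>300: print(col,ce[i],st[i],atz(w,ce[i],.03))
for z in (0,.036): print(proj(w,[.5295,.118,z]))
E
```

```text
[0.52658528 0.11592679 0.17930742] [ 0.66106139  0.75032918 -0.0013361  -0.00147667]
red [329.52118644 174.10875706] [322 152  16  47 708] [0.52541205 0.15638935 0.03      ]
red [244.08648649 315.6027027 ] [231 306  28  20 370] [0.46421292 0.01711334 0.03      ]
blue [329.         264.69072165] [323 246  13  38 485] [0.53555937 0.07730938 0.03      ]
blue [151.87601626 286.11788618] [132 275  42  24 492] [0.37932995 0.03585388 0.03      ]
[328.07087799 211.83712637]
[328.33420318 221.31571016]
```

View pics/w1.png

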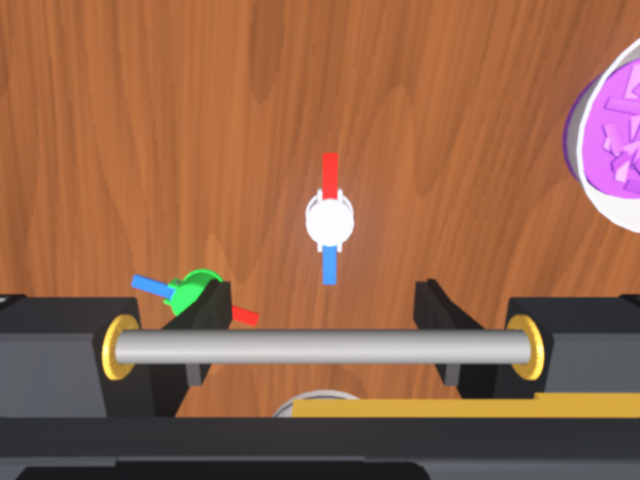

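The wrist view shows the coupler top at (330,221), which matches the projected estimate, with the arms aligned to the tool x axis. The green look-alike at (195,292) is clear of the fingers. Descending.

Call:
play_rows(
  steps=[1,0.06,0.12,0.6,0,1,0,0,1,0,1,0,0,1,0,1,0,0,1,0,1,0,0,1,0,1,0,0,0.6,0,1,0,0,0.4,0,1,0,0,0.15,0,1,0,0,0,0,1,0,0,0,0],
)

```text
time: 5.2
position: [0.5321, 0.118, 0.0091]
tool_rot: [0.661, 0.75, 0.001, 0.001]
ft_force: [0.4, 0.1, -0.5]
grip_width: 0.0874
grip_force: 0.0
```

Call:
play_rows(
  steps=[1,0,0,0.1,0,-1,0,0,0,0,-1,0,0,0,0,-1,0,0,0,0,-1,0,0,0,0,-1,0,0,0,0,-1,0,0,0,0,-1,0,0,0,0,-1,0,0,0,0,-1,0,0,0,0],
)

```text
time: 6.2
position: [0.5307, 0.118, 0.005]
tool_rot: [0.661, 0.75, -0.0, -0.0]
ft_force: [-1.3, 0.1, 0.6]
grip_width: 0.039
grip_force: 25.0
```

Call:
play_rows(
  steps=[-1,0,0,-0.1,0,-1,0,0,-0.3,0,-1,0,0,-0.6,0,-1,0,0,-1,0,-1,0,0,-1,0,-1,0,0,-1,0,-1,0,0,-1,0,-1,0,0,-1,0,-1,0,0,-0.3,0,-1,0,0,0,0],
)

```text
time: 7.2
position: [0.532, 0.1181, 0.1955]
tool_rot: [0.661, 0.75, 0.001, 0.001]
ft_force: [-0.0, -0.5, -4.2]
grip_width: 0.0389
grip_force: 25.0
```

```bash
python3 - <<'E'
from h import *
import pickle
cs={n:cam(n,n+'2.png') for n in ('wrist','top','side')}
pickle.dump(cs,open('c2.pkl','wb'))
o=robot.get_obs();print({k:np.round(o[k],4) for k in('position','tool_rot','ft_force','moment','grip_width','q')})
im=np.hstack([cs['wrist']['image'][100:400,170:490],cv2.resize(cs['side']['image'][200:320,250:400],(375,300),interpolation=cv2.INTER_CUBIC)])
cv2.imwrite('pics/m2.png',im[:,:,::-1])
E
```

```text
{'position': array([0.5298, 0.118 , 0.1925]), 'tool_rot': array([ 0.6612,  0.7502, -0.0012, -0.0013]), 'ft_force': array([ 0.1196, -0.2395, -3.5089]), 'moment': array([-0.0149, -0.1651,  0.0355]), 'grip_width': np.float64(0.0387), 'q': array([ 0.0131,  0.458 ,  1.669 ,  0.    ,  1.0182, -0.1128])}
```

View pics/m2.png

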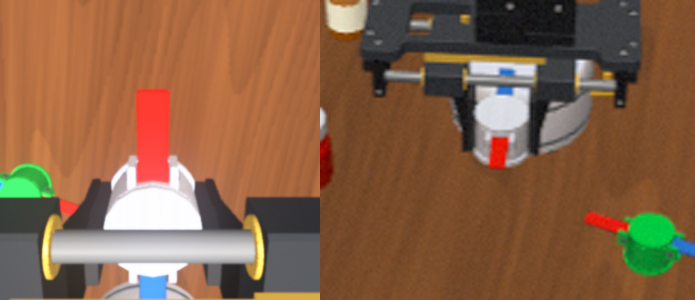

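The coupler is held straight (width 39 mm, about 3.5 N), both arms open, with its mouth about 5 mm above the TCP reference. Next I'll pass above the adapter so the wrist camera can see it at close range.

Call:
play_rows(
  steps=[-1,0,0,-0.4,0,-1,-0.5,-0.02,-0.4,0,-1,-0.93,-0.04,0,0,-1,-0.93,-0.04,0,0,-1,-0.93,-0.04,0,0,-1,-0.93,-0.04,0,0,-1,-0.93,-0.04,0,0,-1,-0.93,-0.04,0,0,-1,-0.93,-0.04,0,0,-1,-0.93,-0.04,0,0],
)

```text
time: 8.35
position: [0.5509, -0.1219, 0.2186]
tool_rot: [0.661, 0.75, -0.0, 0.0]
ft_force: [0.1, 0.2, -3.1]
grip_width: 0.0386
grip_force: 25.0
```

Call:
play_rows(
  steps=[-1,-0.93,-0.04,0,0,-1,-0.93,-0.04,0,0,-1,-0.93,-0.04,0,0,-1,-0.5,-0.02,0,0,-1,0,0,0,0,-1,0,0,0,0,-1,0,0,0,0,-1,0,0,0,0,-1,0,0,0,0,-1,0,0,0,0],
)

```text
time: 9.35
position: [0.5593, -0.2173, 0.2182]
tool_rot: [0.661, 0.751, 0.0, -0.0]
ft_force: [0.2, 0.5, -3.0]
grip_width: 0.0387
grip_force: 25.0
```

```bash
python3 - <<'E'
from h import *
import pickle
cs={n:cam(n,n+'3.png') for n in ('wrist','top','side')}
pickle.dump(cs,open('c3.pkl','wb'))
o=robot.get_obs();print({k:np.round(o[k],4) for k in('position','tool_rot','ft_force','moment','grip_width','q')})
w=cs['wrist'];print(proj(w,[.558,-.129,.16]))
E
```

```text
{'position': array([ 0.5593, -0.2177,  0.2181]), 'tool_rot': array([ 0.661 ,  0.7503,  0.    , -0.    ]), 'ft_force': array([ 0.7527,  1.0379, -2.721 ]), 'moment': array([ 0.0107, -0.0865, -0.0113]), 'grip_width': np.float64(0.0389), 'q': array([-0.5573,  0.4989,  1.5018,  0.    ,  1.1409, -0.6837])}
[339.57299849 107.70280112]
```

View pics/wrist3.png

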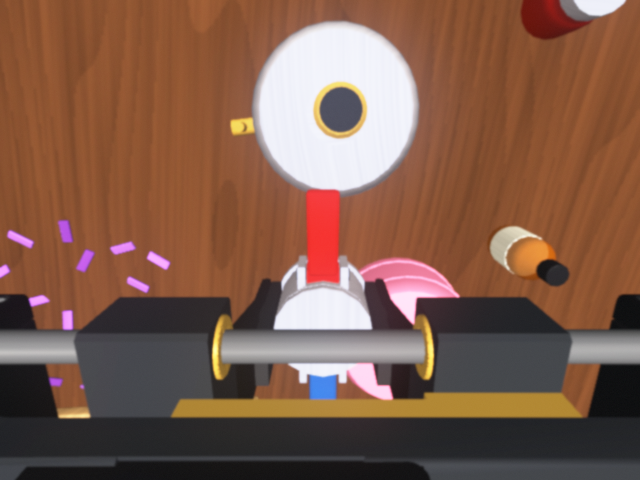

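The wrist view shows the gasket at (340,109) with a brass ring around it. The held coupler's top front edge is near (323,283), with the red arm ahead of it. I'll measure both.

```bash
python3 - <<'E'
from h import *
import pickle
cs=pickle.load(open('c3.pkl','rb'));w=cs['wrist'];im=w['image']
h=cv2.cvtColor(im,cv2.COLOR_RGB2HSV)
m=cv2.inRange(h[60:160,290:390],np.array((0,0,0)),np.array((179,255,110)))
c=max(cv2.findContours(m,0,1)[0],key=cv2.contourArea);e=cv2.fitEllipse(c);g=np.array(e[0])+[290,60];print('gasket',g,e[1])
for z in(.151,.156,.161,.166,.171):
    P=atz(w,g,z);s=np.linalg.norm(proj(w,P+[.012,0,0])-proj(w,P-[.012,0,0]));print(z,P.round(4),'diam px',s.round(2))
b=cv2.inRange(h[60:160,290:390],np.array((15,120,60)),np.array((35,255,255)))
c=max(cv2.findContours(b,0,1)[0],key=cv2.contourArea);e=cv2.fitEllipse(c);g2=np.array(e[0])+[290,60];print('brass outer',g2,e[1])
for z in(.141,.146,.151,.156,.161): 
    P=atz(w,g2,z);print(z,P.round(4),np.linalg.norm(proj(w,P+[.0158,0,0])-proj(w,P-[.0158,0,0])).round(2))
t,s=cs['top'],cs['side']
c0=pickle.load(open('c0.pkl','rb'))
print('wrist+side0',tri(w,g,c0['side'],(331.1,192.9)),'wrist+top0',tri(w,g,c0['top'],(370.4,264.2)))
# held coupler
T=np.array([.5593,-.2177,.2181]);tx=np.array([-.126,.992,0]);ty=np.array([.992,.126,0]);mz=T[2]-.005
for off in(-.003,0,.003):
    C=T+tx*off;C[2]=mz
    print(off,'front top',proj(w,C+tx*.02+[0,0,.036]).round(1),'L/R',proj(w,C-ty*.02+[0,0,.036]).round(1),proj(w,C+ty*.02+[0,0,.036]).round(1),
     'redtip lvl',proj(w,C+tx*.059+[0,0,.029]).round(1),'red tip -.3',proj(w,C+tx*(.021+.038*.955+.005*.295)+[0,0,.024+.038*.295+.005*.955]).round(1))
r=cv2.inRange(h,np.array((0,140,100)),np.array((6,255,255)))[180:300,290:360];q=np.argwhere(r);print('red rows',q[:,0].min()+180,q[:,0].max()+180,'cols',q[:,1].min()+290,q[:,1].max()+290)
cr=cv2.resize(im[240:400,260:390],(520,640),interpolation=cv2.INTER_CUBIC)[:600]
cv2.imwrite('pics/cr3.png',cr[:,:,::-1])
E
```

```text
gasket [340.63980865 109.14004135] (40.006561279296875, 42.47325897216797)
0.151 [ 0.5591 -0.1293  0.151 ] diam px 41.29
0.156 [ 0.5589 -0.1295  0.156 ] diam px 42.21
0.161 [ 0.5587 -0.1297  0.161 ] diam px 43.17
0.166 [ 0.5585 -0.1299  0.166 ] diam px 44.18
0.171 [ 0.5583 -0.1302  0.171 ] diam px 45.23
brass outer [339.74956512 109.53885651] (51.148292541503906, 53.725425720214844)
0.141 [ 0.5589 -0.1291  0.141 ] 52.08
0.146 [ 0.5588 -0.1293  0.146 ] 53.2
0.151 [ 0.5586 -0.1296  0.151 ] 54.35
0.156 [ 0.5584 -0.1298  0.156 ] 55.56
0.161 [ 0.5582 -0.13    0.161 ] 56.83
wrist+side0 (array([ 0.5574635 , -0.12982576,  0.15959799]), np.float64(0.002519516601191883)) wrist+top0 (array([ 0.55906013, -0.12944602,  0.15783204]), np.float64(0.0006136078547520364))
-0.003 front top [320.9 293.1] L/R [270.9 338.7] [370.9 339. ] redtip lvl [321.1 189.2] red tip -.3 [320.9 195.1]
0 front top [320.9 285.9] L/R [270.6 332.1] [371.2 332.3] redtip lvl [321.1 181.1] red tip -.3 [320.9 186.4]
0.003 front top [320.9 278.6] L/R [270.3 325.4] [371.5 325.6] redtip lvl [321.1 173. ] red tip -.3 [320.9 177.6]
red rows 191 282 cols 305 340
```

View pics/cr3.png

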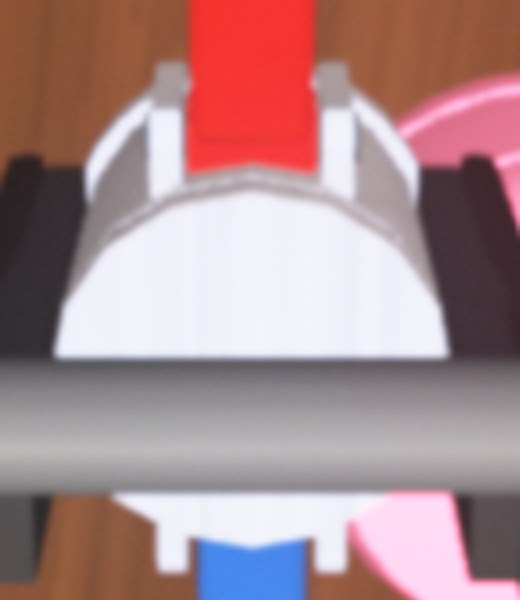

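Call:
play_rows(
  steps=[-1,0.52,0.06,0,0,-1,0.9,0.1,0,0,-1,0.9,0.1,0,0,-1,0.6,0.06,0,0,-1,0,0,0.3,0,-1,0,0,0.6,0,-1,0,0,0.5,0,-1,0,0,0.2,0,-1,0,0,0,0,-1,0,0,0,0],
)

```text
time: 10.5
position: [0.5582, -0.1304, 0.1703]
tool_rot: [0.661, 0.75, 0.0, 0.0]
ft_force: [-0.0, -0.4, -2.4]
grip_width: 0.0388
grip_force: 25.0
```

```bash
python3 - <<'E'
from h import *
o=robot.get_obs();print({k:np.round(o[k],4) for k in('position','ft_force','moment')})
c=cam('side','side4.png');w=cam('wrist','w4.png')
a=cv2.resize(c['image'][160:250,270:390],(720,540),interpolation=cv2.INTER_CUBIC)
cv2.imwrite('pics/s4.png',a[:,:,::-1])
E
```

```text
{'position': array([ 0.5582, -0.1304,  0.1703]), 'ft_force': array([-0.0193, -0.3578, -2.3981]), 'moment': array([-0.0296, -0.1307,  0.0078])}
```

View pics/s4.png

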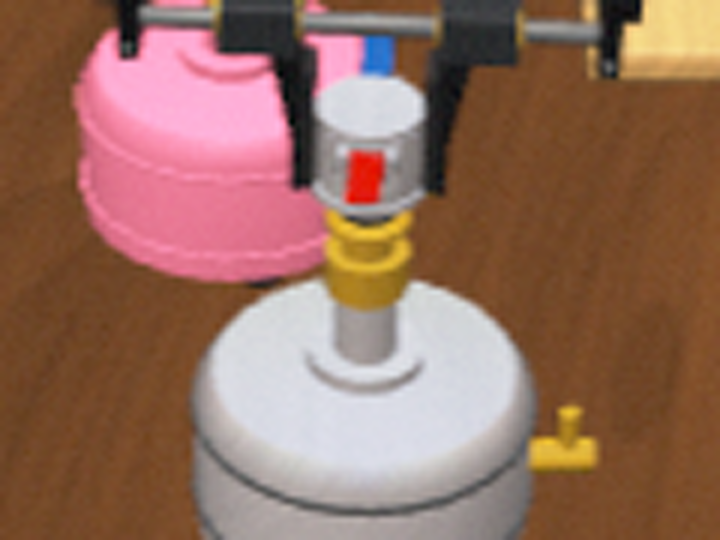

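The side crop shows the coupler centred over the adapter: coupler axis at about column 370, adapter at about 369. I'll descend in small steps and watch the force.

Call:
play_rows(
  steps=[-1,0,0,0.05,0,-1,0,0,0.05,0,-1,0,0,0.05,0,-1,0,0,0.05,0,-1,0,0,0.05,0,-1,0,0,0.05,0,-1,0,0,0.05,0,-1,0,0,0.05,0,-1,0,0,0.05,0,-1,0,0,0,0],
)

```text
time: 11.6
position: [0.5576, -0.1298, 0.1563]
tool_rot: [0.661, 0.75, -0.0, -0.0]
ft_force: [0.1, -0.4, -2.0]
grip_width: 0.0386
grip_force: 25.0
```

Call:
play_rows(
  steps=[-1,0,0,0.05,0,-1,0,0,0.05,0,-1,0,0,0.05,0,-1,0,0,0.05,0,-1,0,0,0,0,-1,0,0,0,0,-1,0,0,0,0,-1,0,0,0,0,-1,0,0,0,0,-1,0,0,0,0],
)

```text
time: 12.6
position: [0.5578, -0.1299, 0.1506]
tool_rot: [0.661, 0.75, 0.0, 0.0]
ft_force: [-0.6, 0.6, -2.5]
grip_width: 0.0388
grip_force: 25.0
```

Call:
play_rows(
  steps=[-1,0,0,0.05,0,-1,0,0,0.05,0,-1,0,0,0.05,0,-1,0,0,0.05,0,-1,0,0,0.05,0,-1,0,0,0.05,0,-1,0,0,0.05,0,-1,0,0,0,0,-1,0,0,0,0,-1,0,0,0,0],
)

```text
time: 13.6
position: [0.5578, -0.1299, 0.1401]
tool_rot: [0.661, 0.75, 0.0, 0.0]
ft_force: [-0.9, -0.4, -3.0]
grip_width: 0.0386
grip_force: 25.0
```

Call:
play_rows(
  steps=[-1,0,0,0.04,0,-1,0,0,0.04,0,-1,0,0,0.04,0,-1,0,0,0.04,0,-1,0,0,0.04,0,-1,0,0,0,0,-1,0,0,0,0,-1,0,0,0,0,-1,0,0,0,0,-1,0,0,0,0],
)

```text
time: 14.6
position: [0.5578, -0.1299, 0.1342]
tool_rot: [0.661, 0.75, 0.0, 0.0]
ft_force: [-1.3, 1.2, 2.7]
grip_width: 0.0392
grip_force: 25.0
```

Call:
play_rows(
  steps=[-1,0,0,-0.03,0,-1,0,0,0,0,-1,0,0,0,0,-1,0,0,0,0,-1,0,0,0,0,-1,0,0,0,0,-1,0,0,0,0,-1,0,0,0,0,-1,0,0,0,0,-1,0,0,0,0],
)

```text
time: 15.6
position: [0.5578, -0.1299, 0.1349]
tool_rot: [0.661, 0.75, 0.0, -0.0]
ft_force: [-0.4, 0.8, 2.2]
grip_width: 0.0389
grip_force: 25.0
```

Call:
play_rows(
  steps=[-1,0,0,0.03,0,-1,0,0,0.03,0,-1,0,0,0,0,-1,0,0,0,0,-1,0,0,0,0,-1,0,0,0,0,-1,0,0,0,0,-1,0,0,0,0,-1,0,0,0,0,-1,0,0,0,0],
)

```text
time: 16.6
position: [0.5578, -0.1299, 0.1336]
tool_rot: [0.661, 0.75, 0.0, 0.0]
ft_force: [-2.8, 0.6, 5.4]
grip_width: 0.0386
grip_force: 25.0
```

```bash
python3 - <<'E'
from h import *
c=cam('side','side5.png');o=robot.get_obs();print(np.round(o['ft_force'],2),np.round(o['position'],4))
cam('side');o=robot.get_obs();print(np.round(o['ft_force'],2),np.round(o['position'],4))
a=cv2.resize(c['image'][160:250,270:390],(720,540),interpolation=cv2.INTER_CUBIC)
cv2.imwrite('pics/s5.png',a[:,:,::-1])
E
```

```text
[-1.22  0.17  4.7 ] [ 0.5578 -0.1299  0.1336]
[-2.05  0.09  4.61] [ 0.5578 -0.1299  0.1336]
```

View pics/s5.png

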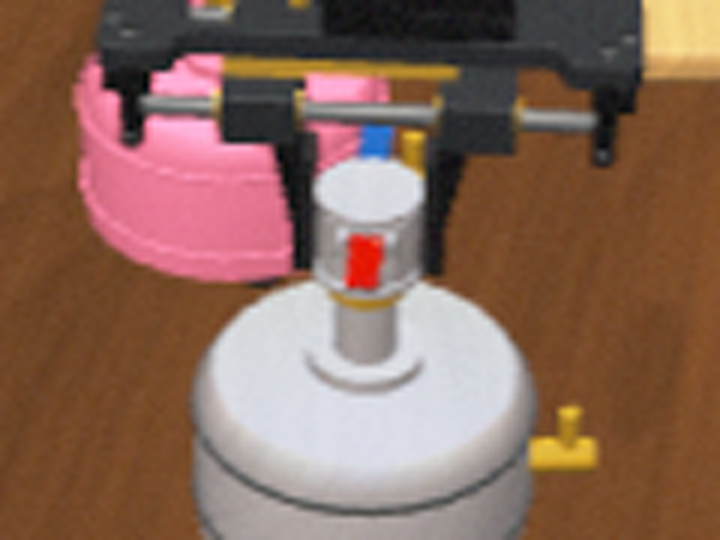

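The coupler is seated over the adapter, both arms open, and the gasket is felt at a TCP height of about 0.136, so the true zero is about 0.127. I'll ease up to resting height and release, then rise and turn the tool 90°.

Call:
play_rows(
  steps=[-1,0,-0.02,-0.04,0,-1,0,0,0,0,-1,0,0,0,0,-0.05,0,0,0,0,-0.05,0,0,0,0,0.3,0,0,0,0,0.6,0,0,0,0,1,0,0,0,0,1,0,0,0,0,1,0,0,0,0],
)

```text
time: 17.7
position: [0.5572, -0.13, 0.1343]
tool_rot: [0.661, 0.75, -0.0, -0.0]
ft_force: [-0.2, 0.3, -1.0]
grip_width: 0.0734
grip_force: 0.0
```

Call:
play_rows(
  steps=[1,0,0,-0.4,0,1,0,0,-0.8,0,1,0,0,-0.8,0,1,0,0,0,1,1,0,0,0,1,1,0,0,0,1,1,0,0,0,1,1,0,0,0,1,1,0,0,0,1,1,0,0,0,1],
)

```text
time: 18.7
position: [0.5574, -0.13, 0.1954]
tool_rot: [0.879, 0.476, 0.0, 0.0]
ft_force: [-0.1, 0.3, -0.0]
grip_width: 0.087
grip_force: 0.0
```

Call:
play_rows(
  steps=[1,0,0,0,1,1,0,0,0,1,1,0,0,0,1,1,0,0,0,1,1,0,0,0,1,1,0,0,0,1,1,0,0,0,1,1,0,0,0,1,1,0,0,0,0.71,1,0,0,0,0],
)

```text
time: 19.7
position: [0.5574, -0.1301, 0.1953]
tool_rot: [0.998, 0.063, 0.0, 0.0]
ft_force: [-0.9, 0.3, -0.7]
grip_width: 0.0869
grip_force: 0.0
```

```bash
python3 - <<'E'
from h import *
import pickle
cs={n:cam(n,n+'6.png') for n in ('side','top','wrist')}
pickle.dump(cs,open('c6.pkl','wb'))
o=robot.get_obs();print({k:np.round(o[k],4) for k in('position','tool_rot','ft_force','grip_width')})
a=cv2.resize(cs['side']['image'][170:230,290:370],(400,300),interpolation=cv2.INTER_CUBIC)
cv2.imwrite('pics/m6.png',np.hstack([a,cs['wrist']['image'][180:480,120:520]])[:,:,::-1])
E
```

```text
{'position': array([ 0.5573, -0.13  ,  0.1949]), 'tool_rot': array([9.98e-01, 6.35e-02, 3.00e-04, 2.00e-04]), 'ft_force': array([0.71  , 0.1725, 0.1683]), 'grip_width': np.float64(0.087)}
```

View pics/m6.png

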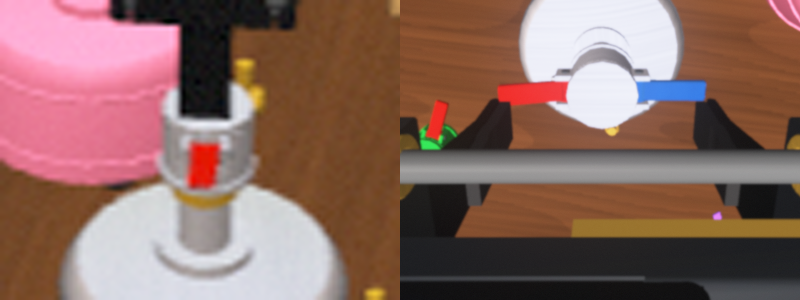

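The side crop shows the coupler resting straight on the adapter. In the wrist crop the red arm is left and the blue arm right, both open, roughly centred between the fingers. I'll compute the centring offset along tool y.

```bash
python3 - <<'E'
from h import *
import pickle
cs=pickle.load(open('c6.pkl','rb'));w=cs['wrist'];h=cv2.cvtColor(w['image'],cv2.COLOR_RGB2HSV)
T=np.array([.5573,-.13,.195]);a=np.arctan2(2*.998*.0635,2*.998**2-1)
tx=np.array([np.cos(a),np.sin(a),0]);ty=np.array([tx[1],-tx[0],0]);print('phi deg',np.degrees(a))
C=T.copy()
for z in(.130,.166):
    C[2]=z;print(z,'C',proj(w,C).round(1),'+-20ty',proj(w,C-.02*ty).round(1),proj(w,C+.02*ty).round(1))
C[2]=.130
def tip(s,th): return C+s*ty*(.021+.038*np.cos(th)+.005*np.sin(th)*1)+[0,0,.024-.038*np.sin(th)+.005*np.cos(th)]
for th in(-.4,-.3,-.2,-.1,0,.05):print(th,'red',proj(w,tip(-1,th)).round(1),'blue',proj(w,tip(1,th)).round(1))
for col,lo,hi in(('red',(0,140,100),(6,255,255)),('blue',(100,120,80),(125,255,255))):
    m=cv2.inRange(h,np.array(lo),np.array(hi))[240:300,180:440];n,l,st,ce=cv2.connectedComponentsWithStats(m);i=1+np.argmax(st[1:,4]);print(col,ce[i]+[180,240],st[i]+[180,240,0,0,0])
    q=np.argwhere(l==i);b=cv2.minAreaRect(q[:,::-1].astype(np.float32));print(b)
g=cv2.inRange(h,np.array((0,0,200)),np.array((179,40,255)))
for r in (268,272,276,280,284,288):
    x=np.where(g[r,270:380])[0]+270;print(r,x.min(),x.max(),(x.min()+x.max())/2)
# finger symmetry check: dark finger inner tips
d=cv2.inRange(h,np.array((0,0,0)),np.array((179,255,70)))
for r in (300,310,320):
    x=np.where(d[r,:322])[0];y=np.where(d[r,322:])[0]+322;print('fingers',r,x.max(),y.min(),(x.max()+y.min())/2)
E
```

```text
phi deg 7.281067676781074
0.13 C [320.2 255.2] +-20ty [289.2 255.1] [351.2 255.2]
0.166 C [319.8 276.9] +-20ty [283.6 276.8] [356.  276.9]
-0.4 red [218.4 282.2] blue [421.  282.4]
-0.3 red [216.8 279.6] blue [422.7 279.9]
-0.2 red [216.  277.1] blue [423.6 277.3]
-0.1 red [215.9 274.5] blue [423.8 274.8]
0 red [216.4 272. ] blue [423.3 272.2]
0.05 red [217.  270.8] blue [422.8 271. ]
red [243.6803653  273.50502283] [ 217  262   63   24 1095]
((67.72178649902344, 33.048641204833984), (22.892831802368164, 61.94164276123047), 86.42366790771484)
blue [391.41795666 270.23374613] [ 357  261   69   21 1292]
((211.1015167236328, 30.589977264404297), (19.847244262695312, 68.04054260253906), 89.04515838623047)
268 288 356 322.0
272 287 356 321.5
276 287 357 322.0
280 288 356 322.0
284 270 370 320.0
288 275 368 321.5
fingers 300 230 415 322.5
fingers 310 231 414 322.5
fingers 320 230 414 322.0
```

Centred to within about 0.5 mm (fingers at column 322.3, coupler at 322.0). I'll press both arms down with the open fingers.

Call:
play_rows(
  steps=[1,0,0,0.4,0,1,0,0,0.2,0,1,0,0,0.06,0,1,0,0,0.06,0,1,0,0,0.06,0,1,0,0,0.06,0,1,0,0,0.06,0,1,0,0,0.06,0,1,0,0,0.06,0,1,0,0,0.06,0],
  grip_force=10,
)

```text
time: 20.85
position: [0.5571, -0.1294, 0.1622]
tool_rot: [0.998, 0.063, 0.0, -0.0]
ft_force: [-0.6, 1.7, 3.0]
grip_width: 0.0869
grip_force: 1.5
```

Call:
play_rows(
  steps=[1,0,0,0.05,0,1,0,0,0.05,0,1,0,0,0.05,0,1,0,0,0.05,0,1,0,0,0.05,0,1,0,0,0.05,0,1,0,0,0.05,0,1,0,0,0.05,0,1,0,0,0.05,0,1,0,0,0,0],
)

```text
time: 21.85
position: [0.5573, -0.1301, 0.1489]
tool_rot: [0.998, 0.063, 0.0, 0.0]
ft_force: [-1.5, 2.4, 6.4]
grip_width: 0.0871
grip_force: 3.1
```

Call:
play_rows(
  steps=[1,0,0,0.05,0,1,0,0,0.05,0,1,0,0,0.05,0,1,0,0,0.05,0,1,0,0,0.05,0,1,0,0,0.05,0,1,0,0,0.05,0,1,0,0,0.05,0,1,0,0,0.05,0,1,0,0,0,0],
)

```text
time: 22.85
position: [0.5584, -0.1311, 0.1357]
tool_rot: [0.998, 0.063, 0.001, 0.001]
ft_force: [0.2, -0.1, 6.1]
grip_width: 0.0871
grip_force: 2.4
```

```bash
cat > arms.py <<'E'
from h import *
w=cam('wrist');s=cam('side');o=robot.get_obs();T=o['position'];q=o['tool_rot']
print(np.round(o['ft_force'],2),np.round(T,4),o['grip_width'],o['grip_force'])
h=cv2.cvtColor(w['image'],cv2.COLOR_RGB2HSV)
for col,lo,hi in(('red',(0,140,80),(6,255,255)),('blue',(100,120,60),(125,255,255))):
    m=cv2.inRange(h,np.array(lo),np.array(hi))[200:340,200:440];n,l,st,ce=cv2.connectedComponentsWithStats(m)
    for i in range(1,n):
        if st[i,4]>40: print(col,st[i]+[200,200,0,0,0],ce[i].round(1)+[200,200])
hs=cv2.cvtColor(s['image'],cv2.COLOR_RGB2HSV)
m=cv2.inRange(hs,np.array((0,140,80)),np.array((6,255,255)))[170:260,290:370];n,l,st,ce=cv2.connectedComponentsWithStats(m)
for i in range(1,n):
    if st[i,4]>8: print('side red',st[i]+[290,170,0,0,0])
g=cv2.inRange(h,np.array((0,0,200)),np.array((179,40,255)))
E
python3 arms.py
```

```text
[-0.59  1.08  4.93] [ 0.5584 -0.1311  0.1357] 0.08692197558444668 2.3129943385720253
red [231 291  38  38 628] [247.  312.7]
blue [ 365  285   51   45 1104] [392.4 309.3]
side red [328 215   5   4  18]
```

Call:
play_rows(
  steps=[1,0,0,0.05,0,1,0,0,0.05,0,1,0,0,0.05,0,1,0,0,0.05,0,1,0,0,0.05,0,1,0,0,0.05,0,1,0,0,0.05,0,1,0,0,0.05,0,1,0,0,0,0,1,0,0,0,0],
)

```text
time: 23.95
position: [0.5576, -0.1304, 0.1229]
tool_rot: [0.998, 0.063, 0.0, 0.0]
ft_force: [0.2, -1.3, 2.7]
grip_width: 0.0869
grip_force: 1.7
```

```bash
python3 arms.py
```

```text
[ 0.62 -1.    2.48] [ 0.5576 -0.1303  0.1229] 0.08667842527125402 1.6763933468610048
red [233 307  16  22 147] [241.5 318.8]
blue [389 290  26  39 615] [401.9 308. ]
```

```bash
python3 - <<'E'
from h import *
w=cam('wrist');h=cv2.cvtColor(w['image'],cv2.COLOR_RGB2HSV)
for r in(288,296,304,312,320,326):
    print(r,'L',[tuple(int(v) for v in h[r,c]) for c in range(225,285,6)])
    print(r,'R',[tuple(int(v) for v in h[r,c]) for c in range(419,359,-6)])
E
```

```text
288 L [(131, 34, 60), (131, 19, 230), (166, 54, 189), (117, 10, 249), (114, 10, 250), (117, 9, 250), (117, 9, 250), (117, 9, 250), (117, 9, 250), (117, 12, 239)]
288 R [(129, 34, 53), (114, 22, 236), (112, 61, 193), (115, 11, 247), (117, 11, 248), (114, 10, 248), (115, 11, 248), (117, 10, 248), (117, 11, 249), (115, 12, 246)]
296 L [(139, 38, 53), (178, 171, 160), (179, 188, 217), (178, 161, 150), (117, 9, 250), (116, 8, 250), (117, 9, 251), (117, 9, 251), (113, 9, 250), (122, 18, 218)]
296 R [(125, 31, 50), (109, 155, 130), (109, 158, 137), (110, 147, 125), (117, 11, 246), (115, 12, 247), (117, 11, 247), (115, 11, 247), (115, 12, 248), (115, 12, 246)]
304 L [(135, 41, 50), (177, 154, 119), (179, 194, 233), (179, 189, 215), (177, 167, 151), (120, 13, 234), (137, 13, 176), (135, 15, 172), (135, 15, 175), (154, 11, 160)]
304 R [(126, 27, 48), (110, 149, 118), (109, 163, 142), (109, 162, 142), (110, 151, 127), (114, 20, 237), (150, 10, 155), (150, 10, 152), (145, 10, 156), (139, 13, 160)]
312 L [(145, 33, 47), (164, 47, 60), (179, 197, 232), (0, 194, 233), (179, 191, 210), (163, 15, 150
[... 192 characters left out ...]
 19, 120), (110, 18, 127), (159, 12, 144)]
320 L [(150, 29, 44), (1, 73, 73), (8, 135, 134), (0, 196, 233), (177, 122, 228), (122, 18, 227), (120, 18, 226), (120, 18, 224), (120, 17, 226), (123, 11, 237)]
320 R [(128, 23, 44), (9, 126, 109), (8, 118, 136), (109, 166, 141), (109, 163, 144), (118, 13, 239), (115, 14, 240), (118, 14, 241), (118, 14, 243), (131, 14, 141)]
326 L [(156, 29, 44), (10, 138, 133), (9, 136, 137), (2, 179, 198), (177, 138, 234), (148, 13, 239), (152, 14, 240), (152, 14, 239), (150, 9, 190), (115, 11, 247)]
326 R [(135, 24, 43), (10, 144, 138), (9, 139, 138), (146, 50, 103), (109, 166, 144), (113, 28, 236), (110, 27, 242), (110, 28, 247), (110, 30, 243), (115, 13, 243)]
```

The arms are symmetric (only the red hue wrap fooled the mask). I'll go on down past the tips, then squeeze gently.

Call:
play_rows(
  steps=[1,0,0,0.05,0,1,0,0,0.05,0,1,0,0,0.05,0,1,0,0,0.05,0,1,0,0,0.05,0,1,0,0,0.05,0,1,0,0,0.04,0,1,0,0,0,0,1,0,0,0,0,1,0,0,0,0],
)

```text
time: 25.1
position: [0.5571, -0.1299, 0.1127]
tool_rot: [0.998, 0.063, -0.0, -0.0]
ft_force: [-0.0, -0.8, 0.6]
grip_width: 0.0868
grip_force: 1.3
```

Call:
play_rows(
  steps=[0.95,0,0,0,0,0.9,0,0,0,0,0.85,0,0,0,0,0.8,0,0,0,0,0.75,0,0,0,0,0.7,0,0,0,0,0.65,0,0,0,0,0.6,0,0,0,0,0.6,0,0,0,0,0.6,0,0,0,0],
)

```text
time: 26.1
position: [0.5566, -0.1298, 0.1128]
tool_rot: [0.998, 0.063, -0.001, -0.0]
ft_force: [-0.7, 0.9, -9.5]
grip_width: 0.0697
grip_force: 5.9
```

Call:
play_rows(
  steps=[0.56,0,0,0.04,0,0.52,0,0,0.03,0,0.48,0,0,0.02,0,0.44,0,0,0.02,0,0.4,0,0,0.02,0,0.36,0,0,0.01,0,0.32,0,0,0.01,0,0.28,0,0,0.01,0,0.28,0,0,0,0,0.28,0,0,0,0],
  grip_force=12,
)

```text
time: 27.1
position: [0.5576, -0.1301, 0.1082]
tool_rot: [0.998, 0.063, 0.0, 0.0]
ft_force: [-1.4, 1.3, 2.6]
grip_width: 0.0561
grip_force: 2.5
```

Call:
play_rows(
  steps=[0.26,0,0,0,0,0.24,0,0,0,0,0.22,0,0,0,0,0.2,0,0,0,0,0.18,0,0,0,0,0.15,0,0,0,0,0.12,0,0,0,0,0.1,0,0,0,0,0.1,0,0,0,0,0.1,0,0,0,0],
  grip_force=15,
)

```text
time: 28.1
position: [0.5573, -0.1298, 0.1077]
tool_rot: [0.998, 0.063, 0.0, -0.0]
ft_force: [0.5, 2.7, -1.8]
grip_width: 0.0527
grip_force: 15.0
```

Call:
play_rows(
  steps=[0.0,0,-0.02,0,0,0.0,0,0,0,0,0.0,0,0,0,0,0.0,0,0,0,0,-0.2,0,0,0,0,-0.2,0,0,0,0,-0.2,0,0,0,0,-0.2,0,0,0,0,-0.2,0,0,0,0,-0.2,0,0,0,0],
  grip_force=25,
)

```text
time: 29.1
position: [0.5572, -0.1297, 0.1078]
tool_rot: [0.998, 0.063, 0.0, 0.0]
ft_force: [2.9, -2.5, -7.5]
grip_width: 0.0524
grip_force: 25.0
```

Call:
play_rows(
  steps=[0.3,0,0,0,0,0.5,0,0,0,0,1,0,0,0,0,1,0,0,0,0,1,0,0,0,0,1,0,0,-0.3,0,1,0,0,-0.8,0,1,0,0,-1,0,1,0,0,-0.9,0,1,0,0,0,0],
  grip_force=15,
)

```text
time: 30.1
position: [0.5599, -0.1305, 0.2026]
tool_rot: [0.998, 0.063, 0.004, 0.002]
ft_force: [0.9, -0.6, -0.6]
grip_width: 0.0869
grip_force: 0.0
```

```bash
python3 - <<'E'
from h import *
w=cam('wrist');s=cam('side');t=cam('top');o=robot.get_obs();print(o['position'],o['ft_force'],o['grip_width'])
C=np.array([.557,-.13,0]);a=np.radians(7.2);ry=np.array([-np.sin(a),np.cos(a),0]);rx=np.array([np.cos(a),np.sin(a),0])
def face(s_,th,mz,L,wd):
    return C+s_*ry*(.021+L*np.cos(th)+.005*np.sin(th))+rx*wd+[0,0,mz+.024-L*np.sin(th)+.005*np.cos(th)]
hs=cv2.cvtColor(s['image'],cv2.COLOR_RGB2HSV);m=(cv2.inRange(hs,np.array((0,120,70)),np.array((8,255,255)))|cv2.inRange(hs,np.array((170,120,70)),np.array((179,255,255))))[180:260,300:365]
n,l,st,ce=cv2.connectedComponentsWithStats(m)
for i in range(1,n):
    if st[i,4]>8: print('side red',st[i]+[300,180,0,0,0])
for th in(1.3,1.45,1.55):print(th,[proj(s,face(1,th,.127,.038,k)).round(1) for k in(-.006,.006)],'root',proj(s,face(1,th,.127,.004,0)).round(1))
for mz in(.127,.130):print('cap top front/back',mz,proj(s,C+[0,.02,mz+.036]).round(1),proj(s,C-[0,.02,-(mz+.036)]).round(1))
g=cv2.inRange(hs,np.array((0,0,140)),np.array((179,50,255)))[:,331]
print('grey col331 rows',[int(r) for r in np.where(g[170:235])[0]+170])
h=cv2.cvtColor(w['image'],cv2.COLOR_RGB2HSV)
R=cv2.inRange(h,np.array((0,120,80)),np.array((8,255,255)))|cv2.inRange(h,np.array((170,120,80)),np.array((179,255,255)));B=cv2.inRange(h,np.array((100,110,60)),np.array((125,255,255)))
for nme,m in(('red',R),('blue',B)):
    n,l,st,ce=cv2.connectedComponentsWithStats(m[200:330,220:430])
    for i in range(1,n):
        if st[i,4]>8: print('wrist',nme,st[i]+[220,200,0,0,0])
for nme,s_ in(('red',1),('blue',-1)):
  for th in(1.3,1.45,1.55): print(nme,th,proj(w,face(s_,th,.127,.038,0)).round(1),proj(w,face(s_,th,.127,.004,0)).round(1))
E
```

```text
[ 0.55652568 -0.12910966  0.19777989] [-0.01460171 -0.22780333 -0.99730484] 0.08706531136208726
side red [300 181  26  26 404]
side red [328 200   6  17  92]
1.3 [array([332.2, 218.7]), array([326.8, 218.5])] root [330.  204.2]
1.45 [array([332.3, 217.8]), array([326.9, 217.6])] root [330.  204.4]
1.55 [array([332.4, 217.1]), array([327. , 216.8])] root [330.  204.5]
cap top front/back 0.127 [329.1 196.8] [332.4 186.4]
cap top front/back 0.13 [329.2 195.7] [332.4 185.3]
grey col331 rows [192, 193, 194, 195, 196, 197, 198, 217, 218, 219, 220, 221, 222, 223, 224, 225, 226, 227, 228, 229, 230, 231, 232, 233, 234]
wrist red [283 242   5   5  21]
wrist red [278 261   9  19 141]
wrist red [260 284   7   5  15]
wrist red [294 303   7   7  14]
wrist red [307 308   6   4   9]
wrist blue [353 242   4   5  20]
wrist blue [353 260   9  20 147]
red 1.3 [267.5 249.4] [275.  265.9]
red 1.45 [275.5 248.6] [275.8 265.4]
red 1.55 [280.9 248.3] [276.5 265.1]
blue 1.3 [369.8 249.4] [361.8 265.9]
blue 1.45 [361.8 248.6] [360.9 265.4]
blue 1.55 [356.4 248.3] [360.3 265.1]
```

Both arms measure as fully home: the tip columns (283 and 356) match 1.55 rad, and the side-view tip row of 216 agrees. The gripper is clear, so I'll hand in.

```bash
python3 -c "
from rig import robot
print(robot.hand_in())"
```

```text
the job is handed in; nothing more can be done
None
```

The coupler is on the adapter and down on the gasket. Both cam arms were swung down together and measured fully home, the gripper let go and is clear, and the job is handed in at about 30 s; no verdict came back.

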